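# Screw the filler cap onto the grow-room humidifier

### The arm

A 6-joint arm with a two-finger parallel gripper is mounted at the origin on the work surface. World frame = base frame: x ahead of the robot, y to its left, z up, the work surface at z = 0. Lengths are in m, angles in rad, forces in N, time in s.
With the tool pointing down it reaches from about 0.375 to 0.825 m from the base axis. Payload 5.5 kg.
Tool frame: the origin (TCP) lies midway between the tips of the shut fingers; the grasp point (between the pads) lies 19 mm behind it; z points along the fingers, y is the line along which they close (so a half turn about z gives the same grasp; the last joint's range is limited). The gripper opens to 85 mm and grips with 20 to 120 N. Pads are 22 mm wide; open, the fingers measure 114 mm over their backs; the gripper's body (76 mm by 85 mm) begins 54 mm behind the grasp point. The pads swing forward as they close: fully open they stand 13 mm farther back than shut.
Start: joints at [-1.197, 0.314, -0.047, 1.21, 0, 1.571], TCP at [0.219, -0.559, 0.204] pointing down, gripper open.
Joint ranges: [-2.67, 2.67], [-0.69, 1.73], [-1.03, 1.25], [-2.08, 2.16], [-1.42, 1.45], [-3.14, 3.14]. Speed limits (rad/s): [2.39, 2.39, 3.01, 3.14, 3.14, 3.14].

### API

Orientations are given as a unit quaternion [x, y, z, w].
In Python, from station import * gives the robot as it stands.
- The arm moves only by the shell command python3 -m inch 'ROWS'. ROWS is a JSON object of lists of equal length, an entry for each row: "xyz": the shift along the tool's x, y, z in cm, a list of three; "spin": the turn about the tool's z in rad; "claw": the opening, from 0 (shut) to 1 (fully open). A call has 1 to 10 rows; each row shifts and turns the commanded pose from where the row before left it, along the tool's axes as they then stand; what a row does not reach is not made up. A row lasts 1/12 s, in which the tool goes at most 41.7 mm and 7.16 degrees, less where a joint would pass 70% of its speed; a pose out of reach is approached as far as the arm can. A call with a gripper value outside its range is refused whole. The fingers move at their own pace and stop on an object; the grip force is fixed at half the most. Time passes only in rows, so rows that do not move let the fingers close. It gives the time, the measured TCP pose, the force, the opening and the grip force at its end, in the units of the state.
- observe(): the state, without advancing time (a new reading comes with each control period).
- camera(name): name is "scene" or "side" or "wrist"; returns the picture (400x640x3 uint8, red, green, blue); there is no depth.
- camera_params(name): a dict with "camera_matrix" (3x3 intrinsics, pixels), "view" (4x4, takes a point from world to camera coordinates). Camera axes: x right, y up, looking along -z (the intrinsics and any distortion apply to the point x, -y, -z); pixel columns grow to the right and rows downward; lengths in m; the calibration is good to about 2 mm. A picture is of the moment at which its call begins: read the wrist's pose just before it. camera_params takes no time and is no camera call; for the wrist camera it gives the pose at the moment of the call.
- hand_in(): hands the job in; it is judged then, once.
The state is a dict: "t": time; "qpos": joint angles; "joint_velocities": joint speeds; "effort": joint torques, N m; "position": TCP position; "tool_rot": TCP orientation; "force": force on the tool from outside, world axes, zero at the start; "wrist_torque": the same for the moment, N m; "gripper_width": finger opening in m; "grip_force": force on a finger pad.
Only numpy, scipy, OpenCV 4.12 (cv2) and the standard library are available. Lean on these libraries where they do the work, as an engineer would, in place of code of your own. Each camera call takes 0.05 s, during which the arm holds its last target. There are 200 camera calls.

### The job

Close the filled humidifier: put its wide dark grey cap on the filler neck, turn it backwards (anticlockwise) until the thread drops into place, then screw it down clockwise until it sits level and fully home, and let go. Leave the smaller cap, the grain jar and the spray bottle where they are.

Things in the scene. Friction and masses are not known exactly. Their poses are not given: they have to be found in the camera images.
- cap_mid (a point): The humidifier's wide cap, loose, lying skirt down on the bench: dark grey, ribbed, round, 92 mm wide, 33 mm high, with one straight upright grip bar across its flat top (70 mm long, 16 mm thick, 36 mm high); 69 mm high in all, about 160 g. Point: its centre, 34.5 mm above the skirt's lower edge, 1.5 mm above the flat top, 34.5 mm below the bar's top. x along the bar, z up.
- cap_mouth (a point): Centre of the open underside of the same cap, level with the skirt's lower edge. The inside is 86 mm wide and 28 mm deep; just above the edge sit four equal lugs 90 degrees apart (two in line with the bar), each 10 degrees wide.
- neck_top (a point): Filler neck, fixed and upright: centre of its rim, 142 mm above the bench, z up; x, y as the humidifier, they do not tell where the thread starts. Neck 72 mm wide (82 over the thread), 32 mm tall, top 6 mm tapered to guide the cap, 1.5 mm side play. Cap_mid lies above this point by 22.5 mm when resting on the ledges (28.5 on their ribs), 11.5 when dropped into the thread, 6.5 fully home.
- neck_foot (a point): Foot of the same neck, on its axis, 110 mm above the bench. Right-hand thread, four starts at an unknown angle. On the ledges above it ribs block clockwise turns. Turned anticlockwise by up to 80 degrees, a cap free to sink drops 11 mm by its own weight; the entry has 12 degrees of play, then a hard stop. It may also drop in when set down.
- humidifier: White box 200 (x) by 260 (y) by 110 mm high, heavy, fixed; origin under its middle; neck 60 mm from the middle towards its -y. A grey outlet 35 mm high stands on top towards +y. Once dropped in, the cap goes down 5 mm in 40 to 65 degrees of clockwise turning, then binds; it is loose and sinks by itself when turned, so fingers straddling its bar with 2 mm of play can turn it.
- small_cap_mid (a point): A spare cap that does not fit: same look, 62 mm across, 44 mm high with its bar (46 mm long, 11 mm thick). Loose; leave it. Point at its centre, half-way up (22 mm).
- jar_mid (a point): Grain jar with a steel lid, 84 mm wide, 150 mm high, loose; leave it. Point at its centre, 75 mm up.
- bottle_mid (a point): Spray bottle, 70 mm wide, 190 mm high, loose; leave it. Point at its centre, 95 mm up.

How it is judged:
On the way, in this order (a step that is already met when the one before it is completed fails the run):
1. the wide cap is set on the neck, its thread not yet entered (horizontal distance between cap_mid and neck_top below 0.008 m and z of cap_mid in the frame of neck_top between 0.0145 and 0.036 m), for 0.02 s.
2. the thread has dropped into place but the cap is not yet screwed down (horizontal distance between cap_mid and neck_top below 0.004 m and z of cap_mid in the frame of neck_top between 0.0085 and 0.0135 m and angle between cap_mid's own z axis and vertical below 0.08 rad), for 0.1 s.
At the end, for the whole second after the job is handed in: The wide cap is screwed home and at rest on the neck: its centre point 4 to 8 mm above the centre of the rim (6.5 mm nominal), within 4 mm of the neck's axis and level within 0.04 rad (z of cap_mid in the frame of neck_top between 0.004 and 0.008 m and horizontal distance between cap_mid and neck_top below 0.004 m and angle between cap_mid's own z axis and vertical below 0.04 rad and linear speed of cap below 0.02 m/s); the robot touches nothing.
It fails at once if the smaller cap, the jar or the spray bottle is moved by more than 30 mm (distance of any of small_cap_mid, jar_mid, bottle_mid from where it was at the start of the episode above 0.03 m).
It also fails if it takes over 54 s, if anything falls off the work surface, if the arm or the gripper's body presses on something with over 40 N, if the wrist force passes 120 N, or if a joint passes its speed limit or range.

## Working session

There is one attempt and no reset: what is moved stays moved. The work goes in short steps, Python scripts to look and compute and a shell command to move; the robot and the scene stay as the last step left them, time stands still between calls to the robot, and variables do not carry over. Pictures are saved under pics/ and viewed, at most 10 in all, crops included, and the job is handed in when it is done.

```bash
mkdir -p pics; cat > h.py <<'E'
from station import *
import numpy as np, cv2
def P(name):
    p=camera_params(name); return np.array(p["camera_matrix"]),np.array(p["view"]),p
def ray(name,u,v,z,par=None):
    K,V,_=par or P(name)
    d=np.linalg.inv(K)@[u,v,1]; d=np.array([d[0],-d[1],-d[2]])
    R,t=V[:3,:3],V[:3,3]; c=-R.T@t; w=R.T@d
    return c+w*(z-c[2])/w[2]
def proj(name,X,par=None):
    K,V,_=par or P(name)
    q=V[:3,:3]@np.array(X)+V[:3,3]; q=K@[q[0],-q[1],-q[2]]; return q[:2]/q[2]
E
python3 - <<'E'
from h import *
ims=[]
for n in ("scene","side","wrist"):
    K,V,p=P(n); print(n,K.tolist(),(-V[:3,:3].T@V[:3,3]).round(3),[k for k in p])
    im=camera(n); np.save(f"pics/{n}0.npy",im); cv2.imwrite(f"pics/{n}0.png",im[:,:,::-1])
print(observe())
E
```

```text
scene [[444.3886034131396, 0.0, 316.5385224577334], [0.0, 444.3886034131396, 201.85454745656224], [0.0, 0.0, 1.0]] [1.12  0.365 0.825] ['camera_matrix', 'view']
side [[394.8390922060207, 0.0, 319.7086105229014], [0.0, 394.8390922060207, 192.054459609037], [0.0, 0.0, 1.0]] [ 0.57  -0.587  0.666] ['camera_matrix', 'view']
wrist [[347.7191400193784, 0.0, 321.464944751235], [0.0, 347.7191400193784, 194.56117855946735], [0.0, 0.0, 1.0]] [ 0.286 -0.532  0.373] ['camera_matrix', 'view']
{'t': 0.15, 'qpos': array([-1.19698293e+00,  3.14116385e-01, -4.78450730e-02,  1.21020026e+00,
       -3.17582507e-06,  1.57080468e+00]), 'joint_velocities': array([-0.00086044, -0.00276471,  0.00394815, -0.000698  ,  0.00157913,
       -0.00016452]), 'effort': array([ 5.93227942e-04, -5.40043616e+01,  3.40059435e+01,  1.32337539e-02,
        9.66880907e-05, -1.17269394e-05]), 'position': array([ 0.21892379, -0.55811662,  0.20380289]), 'tool_rot': array([ 9.82584280e-01,  1.85816216e-01, -1.28422050e-04, -6.70511318e-04]), 'force': array([-0.13106333,  0.56915889, -0.56614325]), 'wrist_torque': array([-0.05440643, -0.03353934,  0.01218239]), 'grip_force': 0.0, 'gripper_width': 0.08559709341344819}
```

View pics/scene0.png

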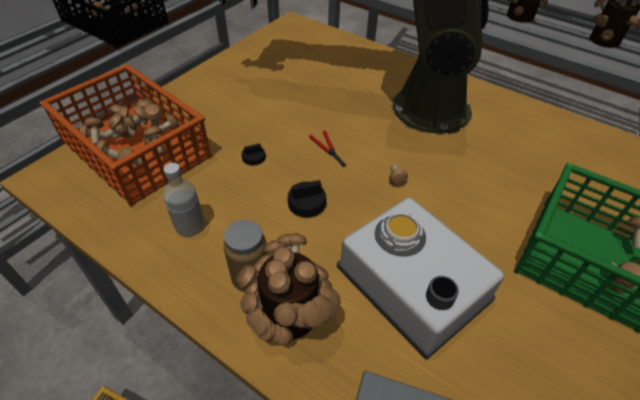

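View pics/side0.png

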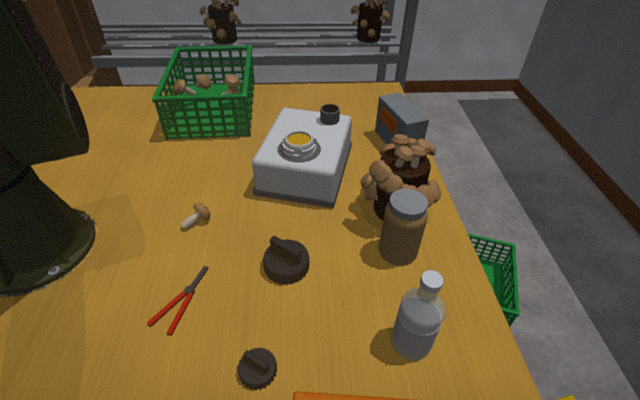

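The scene view shows the wide cap near (307,198), the small cap at (254,154) and the neck at (402,230). In the side view they are at (287,260), (257,368) and (299,143). Next I'll zoom in on the cap and neck.

```bash
python3 - <<'E'
from h import *
S=np.load("pics/scene0.npy");D=np.load("pics/side0.npy")
def crop(a,u,v,w=50,h=37): return cv2.resize(a[v-h:v+h,u-w:u+w,::-1],(400,296),interpolation=cv2.INTER_CUBIC)
cv2.imwrite("pics/c1.png",np.vstack([np.hstack([crop(S,307,198),crop(D,287,260)]),np.hstack([crop(S,402,232),crop(D,299,145)])]))
pts={}
for n,im,c,k in (("scene",S,(307,198),(402,230)),("side",D,(287,260),(299,143))):
    par=P(n)
    m=(im.max(2)<75).astype(np.uint8)
    l,lab,st,ce=cv2.connectedComponentsWithStats(m); i=lab[c[1],c[0]]; print(n,"cap",st[i],ce[i],ray(n,*ce[i],.03,par).round(3))
    hs=cv2.cvtColor(im,cv2.COLOR_RGB2HSV)
    w=np.zeros_like(m); w[k[1]-15:k[1]+15,k[0]-22:k[0]+22]=1
    y=((hs[...,1]>120)&(hs[...,2]>100)).astype(np.uint8)*w
    l,lab,st,ce=cv2.connectedComponentsWithStats(y); i=1+st[1:,4].argmax(); print("water",st[i],ce[i]); 
    for z in (.11,.13,.142): print(z,ray(n,*ce[i],z,par).round(4))
    b=((hs[...,1]<50)&(hs[...,2]>130)).astype(np.uint8)
    l,lab,st,ce=cv2.connectedComponentsWithStats(b)
    i=[j for j in range(1,l) if st[j,4]>1500 and abs(ce[j]-k).max()<60]
    for j in i:
        cs,_=cv2.findContours((lab==j).astype(np.uint8),cv2.RETR_EXTERNAL,cv2.CHAIN_APPROX_NONE)
        q=cv2.approxPolyDP(max(cs,key=len),5,True)[:,0]; print("box",st[j],[(tuple(map(int,x)),ray(n,*x,.11,par)[:2].round(3).tolist()) for x in q])
E
```

```text
scene cap [ 288  181   38   37 1158] [306.75043178 198.96459413] [ 0.547 -0.066  0.03 ]
water [389 216  28  21 446] [402.16591928 225.91479821]
0.11 [0.5471 0.1799 0.11  ]
0.13 [0.5631 0.1851 0.13  ]
0.142 [0.5727 0.1882 0.142 ]
box [ 344  198  160  134 8107] [((407, 198), [0.472, 0.151]), ((344, 241), [0.651, 0.105]), ((437, 331), [0.716, 0.34]), ((503, 274), [0.536, 0.39])]
side cap [ 263  236   46   49 1699] [285.35550324 261.00529723] [ 0.538 -0.086  0.03 ]
water [287 133  24  12 208] [298.61057692 138.56730769]
0.11 [0.5721 0.2295 0.11  ]
0.13 [0.572  0.2001 0.13  ]
0.142 [0.572  0.1825 0.142 ]
box [ 253  108   98   66 3386] [((283, 108), [0.532, 0.379]), ((253, 161), [0.466, 0.143]), ((333, 173), [0.646, 0.092]), ((350, 117), [0.711, 0.326]), ((320, 125), [0.629, 0.289]), ((319, 112), [0.63, 0.354])]
```

View pics/c1.png

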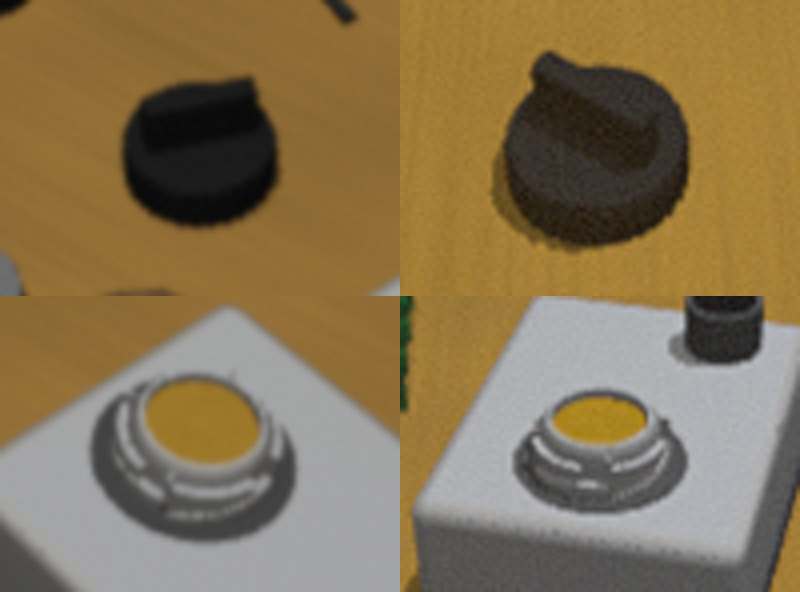

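The crops show the cap's bar top running between crop pixels (145,103) and (250,85) in the scene view, and between (145,62) and (255,125) in the side view. The neck rim and water are clearly visible. Box corners and the water agree on a neck at about (0.571, 0.186), and the cap is at about (0.54, -0.075).

```bash
python3 - <<'E'
from h import *
for n,o,e in (("scene",(257,161),((147,103),(250,87))),("side",(237,223),((143,65),(255,125)))):
    a,b=[ray(n,o[0]+u/4,o[1]+v/4,.069)[:2] for u,v in e]
    print(n,a.round(3),b.round(3),((a+b)/2).round(3),np.linalg.norm(a-b).round(3),np.degrees(np.arctan2(*(b-a)[::-1])).round(1))
E
python3 -m inch '{"xyz":[[0,0,-2],[2,-1.4,-3],[3,-2.1,0],[3.2,-2.2,0],[3.2,-2.2,0],[3.2,-2.2,0],[3.2,-2.2,0],[3.2,-2.2,0],[3.2,-2.2,0],[3.2,-2.2,0]],"spin":[0,0,0,0,0,0,0,0,0,0],"claw":[1,1,1,1,1,1,1,1,1,1]}'
python3 -c "
from h import *
print(observe()['qpos'].round(3))"
```

```text
scene [ 0.562 -0.093] [ 0.515 -0.052] [ 0.539 -0.072] 0.062 138.8
side [ 0.515 -0.061] [ 0.569 -0.102] [ 0.542 -0.081] 0.068 -36.5
t: 0.98
position: [0.4057, -0.2808, 0.2544]
tool_rot: [0.983, 0.186, -0.0, -0.0]
force: [0.4, -0.4, -0.5]
gripper_width: 0.0855
grip_force: 0.0
[-0.605  0.096 -0.204  1.271 -0.     2.163]
```

```bash
python3 -m inch '{"xyz":[[3.3,-2.3,0],[3.3,-2.3,0],[3.3,-2.3,0],[3.3,-2.3,0],[3.3,-2.3,0],[3.4,-2.6,0],[0,0,0],[0,0,0],[0,0,0],[0,0,0]],"spin":[0,0,0,0,0,0,-0.12,-0.12,-0.12,-0.12],"claw":[1,1,1,1,1,1,1,1,1,1]}'
python3 -m inch '{"xyz":[[0,0,0],[0,0,0],[0,0,0],[0,0,0],[0,0,0],[0,0,0],[0,0,0],[0,0,0],[0,0,0],[0,0,0]],"spin":[-0.12,-0.12,-0.12,-0.12,-0.12,-0.12,-0.12,-0.12,-0.12,-0.12],"claw":[0.8,0.8,0.8,0.8,0.8,0.8,0.8,0.8,0.8,0.8]}'
python3 -m inch '{"xyz":[[0,0,0],[0,0,0],[0,0,0],[0,0,0]],"spin":[-0.12,-0.12,-0.12,-0.05],"claw":[0.6,0.6,0.6,0.6]}'
python3 - <<'E'
from h import *
par=P("wrist"); im=camera("wrist"); np.save("pics/w1.npy",im); cv2.imwrite("pics/w1.png",im[:,:,::-1])
s=observe();print(s['qpos'].round(3)); K,V,_=par;print((-V[:3,:3].T@V[:3,3]).round(3),V[:3,:3].round(2).tolist())
print(proj("wrist",[.54,-.077,.069],par))
E
```

```text
t: 1.82
position: [0.5383, -0.079, 0.2541]
tool_rot: [0.909, 0.417, -0.0, -0.0]
force: [-0.4, 0.1, -0.7]
gripper_width: 0.0855
grip_force: 0.0
t: 2.65
position: [0.5381, -0.0796, 0.2542]
tool_rot: [0.515, 0.857, -0.0, -0.0]
force: [0.7, 1.5, -0.9]
gripper_width: 0.0683
grip_force: 0.0
t: 2.98
position: [0.5381, -0.0796, 0.2542]
tool_rot: [0.33, 0.944, -0.0, -0.0]
force: [0.6, 0.1, -0.9]
gripper_width: 0.0509
grip_force: 0.0
[-0.147  0.193 -0.091  1.288 -0.     0.526]
[ 0.479 -0.034  0.424] [[0.62, 0.78, -0.0], [-0.75, 0.6, -0.29], [-0.23, 0.18, 0.96]]
[325.8297369  164.25299789]
```

View pics/w1.png

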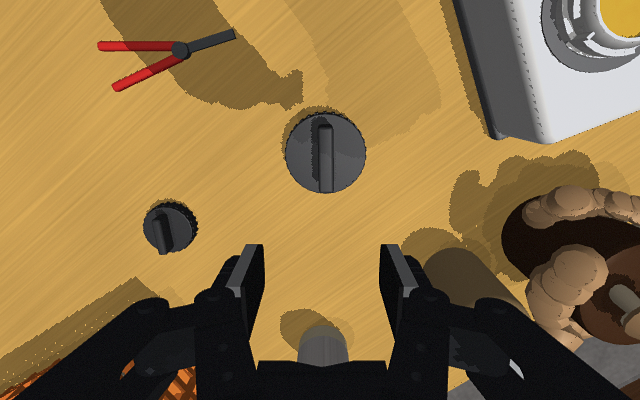

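The wrist view shows the wide cap disc at about (326,152) with radius 41. Its bar is vertical in the image, (326,124)–(326,192), so it lies along tool x. Part of the neck shows top right.

```bash
python3 - <<'E'
from h import *
par=P("wrist"); im=np.load("pics/w1.npy")
a,b=[ray("wrist",326,v,.069,par)[:2] for v in (124,192)]
print(a.round(4),b.round(4),((a+b)/2).round(4),np.linalg.norm(a-b),np.degrees(np.arctan2(*(a-b)[::-1])))
hs=cv2.cvtColor(im,cv2.COLOR_RGB2HSV)
m=((hs[...,1]<60)&(hs[...,2]<140)).astype(np.uint8); m[:, :270]=0;m[:,390:]=0;m[220:]=0
cs,_=cv2.findContours(m,cv2.RETR_EXTERNAL,cv2.CHAIN_APPROX_NONE); c=max(cs,key=cv2.contourArea)
(u,v),r=cv2.minEnclosingCircle(c); e=cv2.fitEllipse(c); print(u,v,r,e, cv2.boundingRect(c))
print(ray("wrist",*e[0],.030,par).round(4))
g=im[158,300:350].astype(int).sum(1); print(g.tolist())
R=par[1][:3,:3]
for n,u,v,z in (("bottle",323,345,.19),): print(n,ray("wrist",u,v,z,par).round(3))
for n,u,v,z in (("bottle scene",171,170,.19),("jar scene",244,232,.15)): print(n,ray("scene",u,v,z).round(3))
E
```

```text
[ 0.5079 -0.0514] [ 0.5637 -0.0955] [ 0.5358 -0.0734] 0.07112294377314823 141.6862281224973
324.8305358886719 151.97470092773438 40.97514724731445 ((325.101318359375, 152.36972045898438), (79.42123413085938, 80.0528793334961), 173.99200439453125) (285, 111, 81, 82)
[ 0.5353 -0.0738  0.03  ]
[238, 240, 237, 237, 240, 244, 241, 242, 244, 242, 248, 256, 124, 132, 131, 133, 135, 142, 84, 137, 184, 217, 225, 232, 236, 247, 250, 253, 259, 264, 277, 203, 151, 109, 240, 230, 264, 264, 264, 262, 266, 270, 266, 262, 271, 266, 267, 265, 266, 264]
bottle [ 0.634 -0.156  0.19 ]
bottle scene [ 0.763 -0.248  0.19 ]
jar scene [ 0.773 -0.047  0.15 ]
```

```bash
python3 -m inch '{"xyz":[[0.58,0.31,2],[0,0,3.5],[0,0,3.5],[0,0,3.5],[0,0,3],[0,0,2],[0,0,2],[0,0,1.2],[0,0,0.6],[0,0,0.3]],"spin":[0,0,0,0,0,0,0,0,0,0],"claw":[0.5,0.5,0.5,0.5,0.5,0.5,0.5,0.5,0.5,0.5]}'
python3 -m inch '{"xyz":[[0,0,0],[0,0,0],[0,0,0],[0,0,0],[0,0,0],[0,0,0],[0,0,0]],"spin":[0,0,0,0,0,0,0],"claw":[0.3,0.1,0,0,0,0,0]}'
```

```text
t: 3.87
position: [0.5349, -0.0734, 0.0374]
tool_rot: [0.333, 0.943, -0.0, -0.001]
force: [-0.2, -0.1, 0.1]
gripper_width: 0.0429
grip_force: 0.0
t: 4.45
position: [0.5368, -0.0736, 0.0394]
tool_rot: [0.332, 0.943, 0.0, 0.001]
force: [0.9, 1.6, 6.2]
gripper_width: 0.0128
grip_force: 59.3
```

```bash
python3 -m inch '{"xyz":[[0,0,-1],[0,0,-2],[0,0,-3],[0,0,-3.5],[0,0,-3.5],[0,0,-3.5],[0,0,-2.5],[1,1.2,-1],[1.6,3,0],[1.6,3,0]],"spin":[0,0,0,0,0,0,0,0,0,0],"claw":[0,0,0,0,0,0,0,0,0,0]}'
python3 -m inch '{"xyz":[[0.5,3,0],[0.3,2,0],[0,0,0],[0,0,0]],"spin":[0,0,0,0],"claw":[0,0,0,0]}'
python3 - <<'E'
from h import *
par=P("wrist"); im=camera("wrist"); np.savez("pics/w2.npz",im=im,K=par[0],V=par[1]); cv2.imwrite("pics/w2.png",im[:,:,::-1])
s=observe();print(s['qpos'].round(3)); print(proj("wrist",[.571,.186,.142],par))
E
```

```text
t: 5.28
position: [0.5483, 0.0088, 0.2401]
tool_rot: [0.334, 0.943, 0.0, 0.001]
force: [1.3, -0.3, -2.2]
gripper_width: 0.0127
grip_force: 58.7
t: 5.62
position: [0.5728, 0.0535, 0.2381]
tool_rot: [0.332, 0.943, -0.001, -0.001]
force: [0.2, 0.1, -1.6]
gripper_width: 0.0128
grip_force: 58.8
[ 9.200e-02  2.570e-01 -4.600e-02  1.269e+00 -1.000e-03  7.690e-01]
[464.96454902  75.12941221]
```

View pics/w2.png

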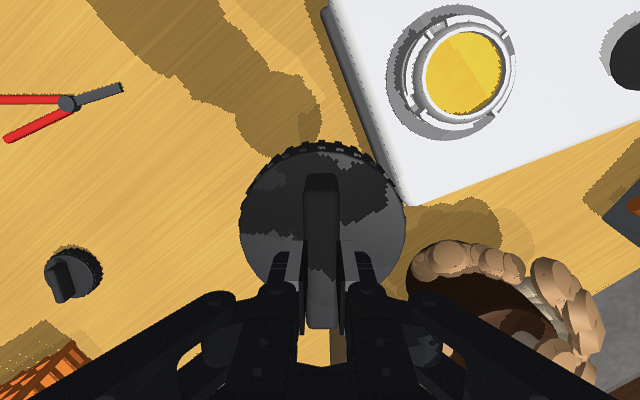

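The wrist view shows the cap held level, bar top from about (320,175) to (320,328). The neck with its water is at about (464,73), as predicted.

```bash
python3 - <<'E'
from h import *
d=np.load("pics/w2.npz"); im=d["im"]; par=(d["K"],d["V"],0)
hs=cv2.cvtColor(im,cv2.COLOR_RGB2HSV)
m=((hs[...,1]>120)&(hs[...,2]>120)).astype(np.uint8); w=np.zeros_like(m); w[20:125,415:515]=1
cs,_=cv2.findContours(m*w,cv2.RETR_EXTERNAL,cv2.CHAIN_APPROX_NONE); c=max(cs,key=cv2.contourArea)
def circ(c,z):
    q=np.array([ray("w",*p,z,par)[:2] for p in c[:,0]]); (x,y),r=cv2.minEnclosingCircle(q.astype(np.float32)); A=np.c_[2*q,np.ones(len(q))]; s=np.linalg.lstsq(A,(q**2).sum(1),rcond=None)[0]
    return x,y,r,s[:2].round(4),np.sqrt(s[2]+s[0]**2+s[1]**2)
for z in (.136,.142): print("water",z,circ(c,z))
# rim outer: bright ring connected around water: grow outward along rays to first dark
g=cv2.cvtColor(im,cv2.COLOR_RGB2GRAY); e=cv2.fitEllipse(c);print(e)
pts=[]
for a in np.arange(0,2*np.pi,.1):
    prof=[int(g[int(round(e[0][1]+r*np.sin(a))),int(round(e[0][0]+r*np.cos(a)))]) for r in range(34,60)]
    pk=next((i for i in range(len(prof)) if prof[i]>200),None)
    if pk is None: continue
    k=next((i for i in range(pk,len(prof)) if prof[i]<170),None)
    if k: pts.append([e[0][0]+(34+k)*np.cos(a),e[0][1]+(34+k)*np.sin(a)])
pts=np.array(pts); rr=np.hypot(*(pts-e[0]).T); print(np.round(rr).astype(int).tolist()); k=abs(rr-np.median(rr))<4
print("rim",k.sum(),circ(pts[k][:,None],.142), circ(pts[k][:,None],.136))
T=observe()['position']; print(T)
for v in (175,328): print(ray("w",321,v,T[2]-.005+.0345,par).round(4))
E
```

```text
water 0.136 (0.5708146095275879, 0.18695220351219177, 0.028819115832448006, array([0.571 , 0.1872]), np.float64(0.02793770463405743))
water 0.142 (0.569568932056427, 0.18500852584838867, 0.028184527531266212, array([0.5697, 0.1853]), np.float64(0.027320503649827))
((463.3022155761719, 73.05423736572266), (72.64219665527344, 83.55748748779297), 27.098634719848633)
[47, 46, 46, 36, 45, 35, 50, 35, 35, 44, 45, 45, 46, 46, 47, 47, 47, 47, 47, 47, 47, 47, 47, 47, 46, 45, 45, 45, 44, 44, 43, 42, 41, 42, 42, 41, 42, 42, 41, 42, 42, 43, 43, 44, 44, 45, 46, 47, 47, 49, 49, 50, 51, 50, 51, 51, 41, 51, 49, 40, 49, 47]
rim 46 (0.5708564519882202, 0.18634329736232758, 0.032830145210027695, array([0.5707, 0.1865]), np.float64(0.032179118187216235)) (0.5721315145492554, 0.18831713497638702, 0.03356967493891716, array([0.572 , 0.1885]), np.float64(0.03290608075245946))
[0.57251533 0.05272475 0.23820343]
[0.5404 0.0776 0.2677]
[0.5986 0.0309 0.2677]
```

```bash
python3 -m inch '{"xyz":[[1.4,1.7,0],[2,2.4,0],[2,2.4,0],[1.9,2.4,0],[1.18,1.43,0],[0,0,1.5],[0,0,1.5],[0,0,1],[0,0,0.5],[0,0,0]],"spin":[0,0,0,0,0,0,0,0,0,0],"claw":[0,0,0,0,0,0,0,0,0,0]}'
python3 - <<'E'
from h import *
s=observe();print(s['qpos'].round(3),s['position'].round(4),s['force'].round(1))
A=[]
for n,p in (("scene",[.571,.186,.16]),("side",[.571,.186,.16])):
    u,v=proj(n,p).astype(int); im=camera(n); A.append(cv2.resize(im[v-37:v+37,u-50:u+50,::-1],(400,296),interpolation=cv2.INTER_CUBIC))
cv2.imwrite("pics/c2.png",np.hstack(A))
E
```

```text
t: 6.5
position: [0.571, 0.1851, 0.1922]
tool_rot: [0.333, 0.943, -0.001, -0.001]
force: [-0.4, -1.2, -2.2]
gripper_width: 0.0124
grip_force: 58.9
[ 0.314  0.321 -0.064  1.188 -0.     0.993] [0.571  0.1851 0.1922] [-0.4 -1.2 -2.2]
```

View pics/c2.png

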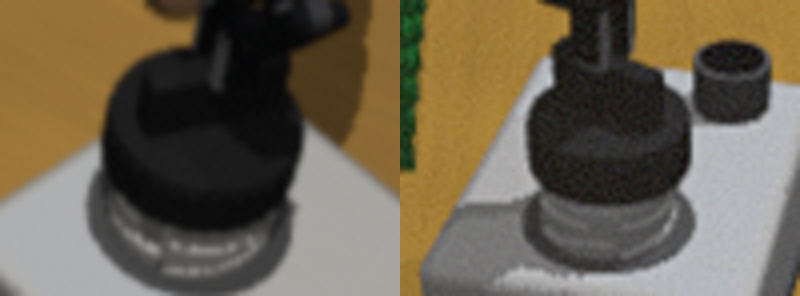

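Both views show the cap centred over the neck and just above it. I'll lower it gently.

```bash
python3 -m inch '{"xyz":[[0.06,0.08,0.4],[0,0,0.4],[0,0,0.4],[0,0,0.3],[0,0,0.2],[0,0,0],[0,0,0]],"spin":[0,0,0,0,0,0,0],"claw":[0,0,0,0,0,0,0]}'
```

```text
t: 7.18
position: [0.5719, 0.1875, 0.1764]
tool_rot: [0.332, 0.943, -0.0, -0.0]
force: [-0.6, 0.3, -1.9]
gripper_width: 0.0127
grip_force: 58.9
```

```bash
python3 -m inch '{"xyz":[[0,0,0.2],[0,0,0.2],[0,0,0.1],[0,0,0]],"spin":[0,0,0,0],"claw":[0,0,0,0]}'
```

```text
t: 7.52
position: [0.5718, 0.1875, 0.1712]
tool_rot: [0.332, 0.943, -0.0, -0.0]
force: [-0.6, 0.5, -1.0]
gripper_width: 0.013
grip_force: 58.9
```

```bash
python3 -m inch '{"xyz":[[0,0,0.15],[0,0,0.1],[0,0,0]],"spin":[0,0,0],"claw":[0,0,0]}'
```

```text
t: 7.77
position: [0.5721, 0.188, 0.1695]
tool_rot: [0.332, 0.943, 0.001, -0.0]
force: [-1.6, 2.8, 3.6]
gripper_width: 0.0128
grip_force: 59.5
```

Contact is at the ledge height I expected. Now I'll loosen the fingers to straddle the bar.

```bash
cat > look.py <<'E'
from h import *
s=observe(); print(s['position'].round(4),"j6",s['qpos'][5].round(3),"F",s['force'].round(1),"Tz",s['wrist_torque'].round(2),"w",s['gripper_width'].round(4))
for n in ("side","scene"):
    im=camera(n); r=[]
    u,v=proj(n,[.571,.187,.15]).astype(int)
    for du in (-6,-3,0,3,6):
        col=im[v:v+35,u+du].max(1).astype(float); k=np.argmax(col>75); r.append(round(float(v+k-(col[k]-75)/(col[k]-col[k-1]+1e-6)),1))
    print(n,"skirt edge rows",r,"11mm drop px",(proj(n,[.571,.187,.139])-proj(n,[.571,.187,.15])).round(1))
E
python3 look.py
python3 -m inch '{"xyz":[[0,0,0],[0,0,0],[0,0,0],[0,0,0]],"spin":[0,0,0,0],"claw":[0.2,0.2,0.2,0.2]}'
python3 look.py
```

```text
t: 8.1
position: [0.5724, 0.1874, 0.1691]
tool_rot: [0.332, 0.943, 0.0, 0.0]
force: [0.7, 0.5, 0.8]
gripper_width: 0.017
grip_force: 0.2Traceback (most recent call last):
  File "look.py", line 2, in <module>
    s=observe(); print(s['position'].round(4),"j6",s['qpos'][5].round(3),"F",s['force'].round(1),"Tz",s['wrist_torque'].round(2),"w",s['gripper_width'].round(4))
                                                                                                                                     ^^^^^^^^^^^^^^^^^^^^^^^^
AttributeError: 'float' object has no attribute 'round'
Traceback (most recent call last):
  File "look.py", line 2, in <module>
    s=observe(); print(s['position'].round(4),"j6",s['qpos'][5].round(3),"F",s['force'].round(1),"Tz",s['wrist_torque'].round(2),"w",s['gripper_width'].round(4))
                                                                                                                                     ^^^^^^^^^^^^^^^^^^^^^^^^
AttributeError: 'float' object has no attribute 'round'
```

```bash
sed -i "s/s\['gripper_width'\].round(4)/round(s['gripper_width'],4)/" look.py; python3 look.py
python3 -m inch '{"xyz":[[0,0,0],[0,0,0],[0,0,0]],"spin":[0,0,0],"claw":[0.23,0.23,0.23]}'
python3 look.py
```

```text
[0.5724 0.1874 0.1691] j6 0.994 F [0.7 0.5 0.8] Tz [ 0.03 -0.06 -0.03] w 0.017
side skirt edge rows [152.7, 153.1, 153.5, 153.3, 153.5] 11mm drop px [0.1 3.9]
scene skirt edge rows [248.1, 248.6, 249.0, 248.9, 254.5] 11mm drop px [-0.9  3.5]
t: 8.45
position: [0.572, 0.1874, 0.1689]
tool_rot: [0.332, 0.943, -0.0, -0.0]
force: [0.3, 0.6, 0.6]
gripper_width: 0.0194
grip_force: 0.0
[0.572  0.1874 0.1689] j6 0.994 F [0.3 0.6 0.6] Tz [ 0.03 -0.02  0.01] w 0.0194
side skirt edge rows [152.7, 153.3, 153.5, 153.4, 153.4] 11mm drop px [0.1 3.9]
scene skirt edge rows [248.2, 248.6, 248.9, 248.9, 254.5] 11mm drop px [-0.9  3.5]
```

```bash
python3 -m inch '{"xyz":[[0,0,0],[0,0,0],[0,0,0],[0,0,0],[0,0,0]],"spin":[-0.1,-0.1,-0.1,-0.1,0],"claw":[0.23,0.23,0.23,0.23,0.23]}'
python3 look.py
```

```text
t: 8.97
position: [0.5721, 0.1875, 0.169]
tool_rot: [0.137, 0.991, 0.0, -0.0]
force: [-0.7, -0.2, 0.4]
gripper_width: 0.0198
grip_force: 0.5
[0.5721 0.1875 0.169 ] j6 0.592 F [-0.7 -0.2  0.4] Tz [ 0.02  0.1  -0.05] w 0.0198
side skirt edge rows [152.8, 153.2, 153.5, 153.5, 153.4] 11mm drop px [0.1 3.9]
scene skirt edge rows [247.8, 248.4, 248.6, 248.7, 254.5] 11mm drop px [-0.9  3.5]
```

```bash
python3 -m inch '{"xyz":[[0,0,0],[0,0,0],[0,0,0],[0,0,0]],"spin":[-0.1,-0.1,-0.1,0],"claw":[0.23,0.23,0.23,0.23]}'
python3 look.py
python3 -m inch '{"xyz":[[0,0,0],[0,0,0],[0,0,0]],"spin":[-0.1,-0.1,0],"claw":[0.23,0.23,0.23]}'
python3 look.py
```

```text
t: 9.4
position: [0.5721, 0.1874, 0.169]
tool_rot: [-0.011, 1.0, -0.0, -0.0]
force: [0.5, -0.6, 0.1]
gripper_width: 0.0192
grip_force: 0.0
[0.5721 0.1874 0.169 ] j6 0.294 F [ 0.5 -0.6  0.1] Tz [ 0.01 -0.03 -0.01] w 0.0192
side skirt edge rows [156.9, 157.9, 157.5, 160.5, 156.8] 11mm drop px [0.1 3.9]
scene skirt edge rows [253.9, 254.3, 254.9, 254.8, 254.5] 11mm drop px [-0.9  3.5]
t: 9.75
position: [0.5721, 0.1875, 0.169]
tool_rot: [-0.11, 0.994, 0.0, 0.0]
force: [-0.4, 0.2, -0.3]
gripper_width: 0.0197
grip_force: 0.0
[0.5721 0.1875 0.169 ] j6 0.095 F [-0.4  0.2 -0.3] Tz [ 0.02 -0.02 -0.02] w 0.0197
side skirt edge rows [156.9, 161.2, 157.5, 160.3, 156.6] 11mm drop px [0.1 3.9]
scene skirt edge rows [253.8, 254.3, 254.9, 254.8, 254.5] 11mm drop px [-0.9  3.5]
```

The skirt edge dropped about 4 px, which matches 11 mm, so the thread is in. I'll lower the fingers a little and screw clockwise.

```bash
python3 -m inch '{"xyz":[[0,0,0.4],[0,0,0.4],[0,0,0],[0,0,0],[0,0,0],[0,0,0],[0,0,0],[0,0,0],[0,0,0],[0,0,0]],"spin":[0,0,0.1,0.1,0.1,0.1,0.1,0.1,0.1,0],"claw":[0.23,0.23,0.23,0.23,0.23,0.23,0.23,0.23,0.23,0.23]}'
python3 look.py
python3 -m inch '{"xyz":[[0,0,0],[0,0,0],[0,0,0],[0,0,0],[0,0,0]],"spin":[0.1,0.1,0.1,0.1,0],"claw":[0.23,0.23,0.23,0.23,0.23]}'
python3 look.py
```

```text
t: 10.68
position: [0.5719, 0.1874, 0.1605]
tool_rot: [0.239, 0.971, -0.0, -0.0]
force: [0.7, -0.7, 0.1]
gripper_width: 0.0196
grip_force: 0.9
[0.5719 0.1874 0.1605] j6 0.798 F [ 0.7 -0.7  0.1] Tz [ 0.05 -0.01  0.02] w 0.0196
side skirt edge rows [157.0, 157.6, 157.7, 160.3, 156.7] 11mm drop px [0.1 3.9]
scene skirt edge rows [253.8, 254.4, 255.0, 254.8, 254.6] 11mm drop px [-0.9  3.5]
t: 11.2
position: [0.5722, 0.1872, 0.161]
tool_rot: [0.425, 0.905, -0.0, 0.0]
force: [0.1, -0.4, 1.4]
gripper_width: 0.0195
grip_force: 0.6
[0.5722 0.1872 0.161 ] j6 1.195 F [ 0.1 -0.4  1.4] Tz [-0.12 -0.    0.02] w 0.0195
side skirt edge rows [160.3, 157.6, 160.9, 160.4, 156.8] 11mm drop px [0.1 3.9]
scene skirt edge rows [253.8, 254.5, 254.9, 254.8, 254.5] 11mm drop px [-0.9  3.5]
```

```bash
python3 -m inch '{"xyz":[[0,0,0],[0,0,0],[0,0,0],[0,0,0]],"spin":[0.1,0.1,0.1,0],"claw":[0.23,0.23,0.23,0.23]}'
python3 look.py
python3 - <<'E'
from h import *
A=[]
for n,p in (("scene",[.571,.186,.14]),("side",[.571,.186,.14])):
    u,v=proj(n,p).astype(int); im=camera(n); A.append(cv2.resize(im[v-37:v+37,u-50:u+50,::-1],(400,296),interpolation=cv2.INTER_CUBIC))
cv2.imwrite("pics/c3.png",np.hstack(A))
E
```

```text
t: 11.63
position: [0.5722, 0.1873, 0.1611]
tool_rot: [0.555, 0.832, -0.0, 0.0]
force: [0.6, -0.6, 1.3]
gripper_width: 0.0198
grip_force: 0.7
[0.5722 0.1873 0.1611] j6 1.494 F [ 0.6 -0.6  1.3] Tz [-0.24 -0.01 -0.02] w 0.0198
side skirt edge rows [160.2, 161.2, 160.6, 160.6, 157.0] 11mm drop px [0.1 3.9]
scene skirt edge rows [253.8, 254.5, 255.0, 254.9, 254.6] 11mm drop px [-0.9  3.5]
```

View pics/c3.png

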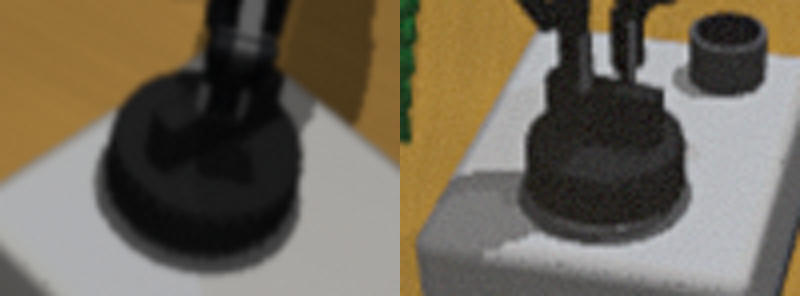

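The cap sits low and level in both views. I'll keep turning until it binds.

```bash
for i in 1; do python3 -m inch '{"xyz":[[0,0,0],[0,0,0],[0,0,0]],"spin":[0.1,0.1,0],"claw":[0.23,0.23,0.23]}'; python3 look.py; python3 -m inch '{"xyz":[[0,0,0],[0,0,0],[0,0,0]],"spin":[0.1,0.1,0],"claw":[0.23,0.23,0.23]}'; python3 look.py; done
```

```text
t: 12.08
position: [0.5721, 0.1875, 0.161]
tool_rot: [0.636, 0.772, 0.0, -0.0]
force: [0.6, -0.8, 1.9]
gripper_width: 0.0197
grip_force: 0.7
[0.5721 0.1875 0.161 ] j6 1.695 F [ 0.6 -0.8  1.9] Tz [-0.15  0.    0.  ] w 0.0197
side skirt edge rows [160.2, 157.7, 160.7, 160.6, 156.9] 11mm drop px [0.1 3.9]
scene skirt edge rows [254.1, 254.6, 255.0, 254.9, 254.6] 11mm drop px [-0.9  3.5]
t: 12.43
position: [0.5721, 0.1876, 0.161]
tool_rot: [0.709, 0.705, 0.0, -0.0]
force: [-0.2, -0.3, 1.6]
gripper_width: 0.0203
grip_force: 0.7
[0.5721 0.1876 0.161 ] j6 1.894 F [-0.2 -0.3  1.6] Tz [-0.02 -0.01  0.04] w 0.0203
side skirt edge rows [160.3, 157.9, 157.9, 160.4, 156.9] 11mm drop px [0.1 3.9]
scene skirt edge rows [254.1, 254.6, 255.0, 254.9, 254.6] 11mm drop px [-0.9  3.5]
```

```bash
python3 -m inch '{"xyz":[[0,0,0],[0,0,0],[0,0,0]],"spin":[0.1,0.1,0],"claw":[0.23,0.23,0.23]}'
python3 - <<'E'
from h import *
s=observe(); print(s['qpos'][5],s['force'].round(1),s['wrist_torque'].round(2),s['grip_force'])
A=[]
for n,p in (("scene",[.571,.186,.14]),("side",[.571,.186,.14])):
    u,v=proj(n,p).astype(int); im=camera(n); A.append(cv2.resize(im[v-37:v+37,u-50:u+50,::-1],(400,296),interpolation=cv2.INTER_CUBIC))
w=camera("wrist"); B=cv2.resize(w[:,80:560,::-1],(360,300))
cv2.imwrite("pics/c4.png",np.vstack([np.hstack(A),np.hstack([B,np.zeros((300,440,3),np.uint8)])]))
E
```

```text
t: 12.78
position: [0.5721, 0.1876, 0.161]
tool_rot: [0.776, 0.631, 0.0, -0.0]
force: [0.0, 0.0, 1.4]
gripper_width: 0.0196
grip_force: 0.6
2.0934244628818357 [0.  0.  1.4] [ 0.05 -0.01  0.03] 0.6460855307523161
```

View pics/c4.png

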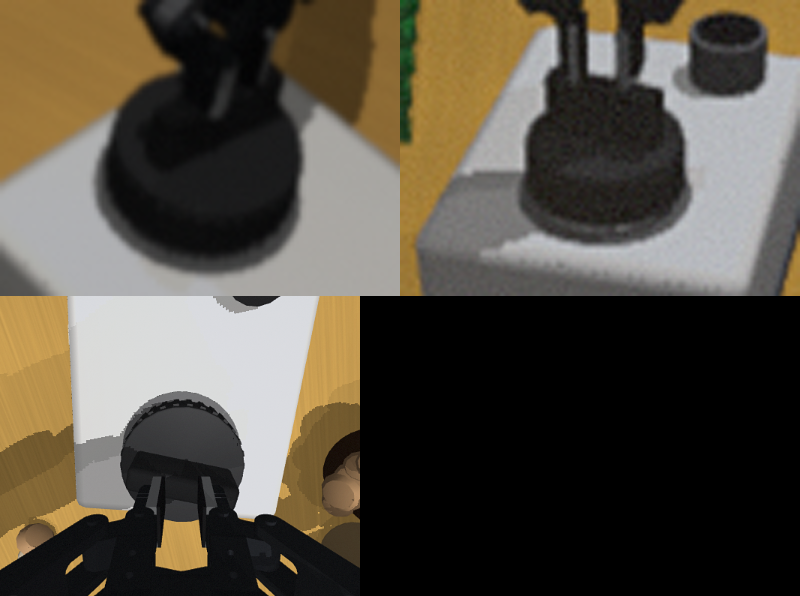

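The wrist view shows the bar lying across the fingers, about 80–90° off tool x, so the fingers slipped off it and the cap has stopped turning with them. It has dropped in but isn't screwed. I'll raise the fingers, turn back to the bar and measure it.

```bash
python3 -m inch '{"xyz":[[0,0,-1],[0,0,-2],[0,0,-2],[0,0,0],[0,0,0],[0,0,0],[0,0,0],[0,0,0],[0,0,0],[0,0,0]],"spin":[0,0,0,-0.12,-0.12,-0.12,-0.12,-0.12,-0.12,-0.12],"claw":[0.23,0.23,0.23,0.4,0.4,0.4,0.4,0.4,0.4,0.4]}'
python3 -m inch '{"xyz":[[0,0,0],[0,0,0],[0,0,0],[0,0,0],[0,0,0],[0,0,0],[0,0,0],[0,0,0],[0,0,0]],"spin":[-0.12,-0.12,-0.12,-0.12,-0.12,-0.12,-0.12,-0.07,0],"claw":[0.4,0.4,0.4,0.4,0.4,0.4,0.4,0.4,0.4]}'
python3 - <<'E'
from h import *
A=[]
for n,p in (("scene",[.571,.186,.14]),("side",[.571,.186,.14])):
    u,v=proj(n,p).astype(int); print(n,u-50,v-37); im=camera(n); A.append(cv2.resize(im[v-37:v+37,u-50:u+50,::-1],(400,296),interpolation=cv2.INTER_CUBIC))
par=P("wrist");w=camera("wrist"); np.savez("pics/w5.npz",im=w,K=par[0],V=par[1]); print(proj("w",[.571,.187,.185],par))
B=w[100:400,120:520,::-1]
cv2.imwrite("pics/c5.png",np.vstack([np.hstack(A),np.hstack([B,np.clip(B*2.2,0,255).astype(np.uint8)])]))
E
```

```text
t: 13.77
position: [0.572, 0.1875, 0.2116]
tool_rot: [0.448, 0.894, 0.0, -0.0]
force: [-0.2, 0.1, -0.4]
gripper_width: 0.0342
grip_force: 0.0
t: 14.52
position: [0.5721, 0.1875, 0.2115]
tool_rot: [0.012, 1.0, 0.0, 0.0]
force: [0.4, 0.3, -0.4]
gripper_width: 0.0342
grip_force: 0.0
scene 351 188
side 248 101
[321.67124845 217.92817259]
```

View pics/c5.png

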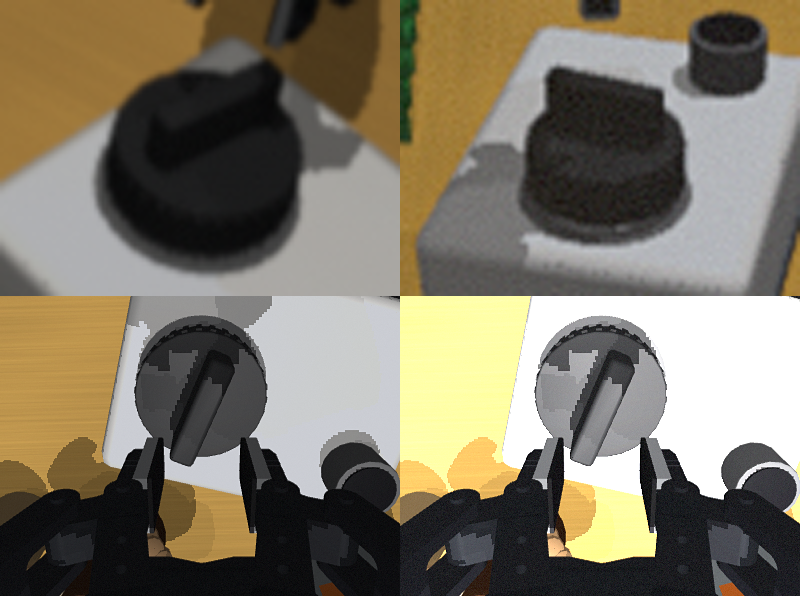

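The view is clear now. The bar top runs from wrist pixel (342,166) to (304,267), about 20° clockwise of tool x, and the cap sits level in the thread.

```bash
python3 - <<'E'
from h import *
d=np.load("pics/w5.npz"); par=(d["K"],d["V"],0); print("cam",(-par[1][:3,:3].T@par[1][:3,3]).round(3))
for z in (.183,.188,.199):
    a,b=[ray("w",*q,z,par)[:2] for q in ((342,164),(304,267))]
    print(z,((a+b)/2).round(4),np.linalg.norm(a-b).round(4),np.degrees(np.arctan2(*(a-b)[::-1])).round(1))
for z in (.147,.152,.163):
    a,b=[ray("w",*q,z,par)[:2] for q in ((255.,200),(387,200))]; print(z,np.linalg.norm(a-b).round(4),((a+b)/2).round(4))
# bar top triangulation: left/right corner of bar top in side & scene crops
for nm,ps,pc in (("R",(248+262/4,101+87/4),(351+277/4,188+62/4)),):
    pass
for z in (.183,.188,.199):
    l=ray("side",248+150/4,101+70/4,z)[:2]; r=ray("side",248+262/4,101+90/4,z)[:2]; print("side",z,((l+r)/2).round(4),np.linalg.norm(l-r).round(4))
    l=ray("scene",351+157/4,188+122/4,z)[:2]; r=ray("scene",351+270/4,188+66/4,z)[:2]; print("scene",z,((l+r)/2).round(4),np.linalg.norm(l-r).round(4))
E
```

```text
cam [0.497 0.189 0.381]
0.183 [0.5717 0.1873] 0.0703 159.3
0.188 [0.5698 0.1873] 0.0685 159.3
0.199 [0.5657 0.1874] 0.0646 159.3
0.147 0.0931 [0.5718 0.1865]
0.152 0.0911 [0.5702 0.1866]
0.163 0.0868 [0.5667 0.1867]
side 0.183 [0.5749 0.1929] 0.0677
scene 0.183 [0.5715 0.1854] 0.0687
side 0.188 [0.5748 0.1848] 0.067
scene 0.188 [0.5757 0.1868] 0.0681
side 0.199 [0.5747 0.167 ] 0.0654
scene 0.199 [0.5851 0.1899] 0.067
```

```bash
python3 -m inch '{"xyz":[[0,0,0],[0,0,0],[0,0,0],[0,0,1.2],[0,0,1.2],[0,0,1.2],[0,0,0.8],[0,0,0.6],[0,0,0.4],[0,0,0]],"spin":[0.11,0.11,0.117,0,0,0,0,0,0,0],"claw":[0.4,0.4,0.4,0.4,0.4,0.4,0.4,0.4,0.4,0.4]}'
python3 -c "
from h import *
s=observe();print(s['qpos'][5],s['force'].round(1),s['wrist_torque'].round(2))"
```

```text
t: 15.5
position: [0.5717, 0.1873, 0.1563]
tool_rot: [0.181, 0.983, -0.0, -0.0]
force: [-0.3, 0.9, -0.5]
gripper_width: 0.0341
grip_force: 0.0
0.6816831164253726 [-0.3  0.9 -0.5] [-0.01 -0.01  0.  ]
```

```bash
python3 -m inch '{"xyz":[[0,0,0.2],[0,0,0.15],[0,0,0],[0,0,0],[0,0,0],[0,0,0]],"spin":[0,0,0,0,0,0],"claw":[0.4,0.3,0.25,0.21,0.21,0.21]}'
python3 -m inch '{"xyz":[[0,0,0],[0,0,0],[0,0,0],[0,0,0],[0,0,0]],"spin":[0.08,0.08,0.08,0.08,0],"claw":[0.21,0.21,0.21,0.21,0.21]}'
python3 -c "
from h import *
s=observe();print(s['qpos'][5],s['force'].round(1),s['wrist_torque'].round(2))"
```

```text
t: 16.0
position: [0.5722, 0.1875, 0.1538]
tool_rot: [0.181, 0.983, 0.0, 0.0]
force: [-0.7, 0.2, -0.1]
gripper_width: 0.0178
grip_force: 0.0
t: 16.42
position: [0.5721, 0.1875, 0.1535]
tool_rot: [0.337, 0.942, 0.0, -0.0]
force: [-0.5, -0.3, 0.6]
gripper_width: 0.0179
grip_force: 0.0
1.0034016158315644 [-0.5 -0.3  0.6] [-0.01 -0.02  0.04]
```

```bash
python3 -m inch '{"xyz":[[0,0,0],[0,0,0],[0,0,0],[0,0,0]],"spin":[0.08,0.08,0.08,0],"claw":[0.21,0.21,0.21,0.21]}'
python3 - <<'E'
from h import *
s=observe();print(s['qpos'][5],s['force'].round(1),s['wrist_torque'].round(2))
par=P("wrist");w=camera("wrist"); np.savez("pics/w6.npz",im=w,K=par[0],V=par[1]); print(proj("w",[.571,.187,.185],par))
cv2.imwrite("pics/w6.png",np.clip(w[100:400,120:520,::-1]*1.8,0,255).astype(np.uint8))
E
```

```text
t: 16.75
position: [0.572, 0.1875, 0.1535]
tool_rot: [0.446, 0.895, -0.0, -0.0]
force: [-0.3, -0.4, 0.8]
gripper_width: 0.018
grip_force: 0.0
1.2412797446873771 [-0.3 -0.4  0.8] [-0.    0.04 -0.  ]
[322.02734676 263.86830261]
```

View pics/w6.png

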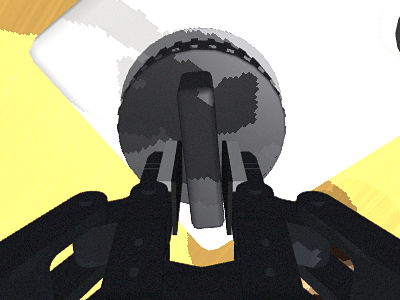

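The bar sits between the fingers and lags the tool by about 7°, so the cap is turning with it. I'll continue.

```bash
cat > st.py <<'E'
from h import *
s=observe();print("j6",s['qpos'][5].round(3),"F",s['force'].round(1),"T",s['wrist_torque'].round(2),"eff6",s['effort'][5].round(2),"g",round(s['grip_force'],1))
par=P("wrist");w=camera("wrist").astype(int); 
# bar's far end: lag of the bar measured on dark end face/edge just above the fingers
row=w[195:235,230:420].sum(2).mean(0); gr=np.convolve(np.diff(row),[1,1,1],"same"); o=np.argsort(-abs(gr[30:140]))[:4]+260; print("edges",sorted(o.tolist()))
E
python3 st.py
python3 -m inch '{"xyz":[[0,0,0],[0,0,0.1],[0,0,0],[0,0,0]],"spin":[0.08,0.08,0.08,0],"claw":[0.21,0.21,0.21,0.21]}'; python3 st.py
python3 -m inch '{"xyz":[[0,0,0],[0,0,0],[0,0,0]],"spin":[0.08,0.08,0],"claw":[0.21,0.21,0.21]}';python3 st.py
```

```text
j6 1.238 F [ 0.6  0.6 -0.3] T [-0.   -0.01  0.  ] eff6 0.33 g 0.0
edges [330, 331, 332, 335]
t: 17.18
position: [0.5723, 0.1875, 0.1528]
tool_rot: [0.55, 0.835, 0.0, 0.0]
force: [-0.5, 0.9, -0.3]
gripper_width: 0.018
grip_force: 0.7
j6 1.481 F [-0.5  0.9 -0.3] T [-0.06 -0.04  0.  ] eff6 0.82 g 0.7
edges [330, 367, 368, 369]
t: 17.48
position: [0.5722, 0.1874, 0.1528]
tool_rot: [0.614, 0.789, 0.0, 0.0]
force: [-0.7, -0.4, 2.4]
gripper_width: 0.018
grip_force: 9.8
j6 1.639 F [-0.7 -0.4  2.4] T [-0.14  0.09  0.29] eff6 1.1 g 9.8
edges [327, 366, 367, 368]
```

```bash
python3 -m inch '{"xyz":[[0,0,0],[0,0,0],[0,0,0]],"spin":[0.06,0,0],"claw":[0.21,0.21,0.21]}';python3 st.py
```

```text
t: 17.78
position: [0.5721, 0.1875, 0.1528]
tool_rot: [0.637, 0.771, 0.0, 0.0]
force: [-1.4, -1.1, 4.0]
gripper_width: 0.0182
grip_force: 17.7
j6 1.697 F [-1.4 -1.1  4. ] T [-0.19  0.24  0.55] eff6 0.63 g 17.7
edges [364, 365, 366, 367]
```

The torque is climbing, so the cap has bound. I'll unload, release, raise the fingers and check the height numerically.

```bash
python3 -m inch '{"xyz":[[0,0,0],[0,0,0],[0,0,0],[0,0,-1],[0,0,-1.5],[0,0,-2],[0,0,-1.4],[0,0,0],[0,0,0],[0,0,0]],"spin":[-0.08,0,0,0,0,0,0,0,0,0],"claw":[0.3,0.4,0.4,0.4,0.4,0.4,0.4,0.4,0.4,0.4]}'
python3 - <<'E'
from h import *
T=observe()['position']
par5=np.load("pics/w5.npz"); p5=(par5["K"],par5["V"],0)
p7=P("wrist"); w7=camera("wrist"); np.savez("pics/w7.npz",im=w7,K=p7[0],V=p7[1])
A0,B0=np.load("pics/side0.npy"),0
for nm,im,par in (("before",par5["im"],p5),("now",w7,p7)):
    g=cv2.cvtColor(im,cv2.COLOR_RGB2GRAY); cu,cv_=proj("w",[.571,.187,.15],par)
    m=(g<105).astype(np.uint8); m[:int(cv_)-90]=0; m[int(cv_)+15:]=0; m[:,:int(cu)-110]=0; m[:,int(cu)+110:]=0
    c=max(cv2.findContours(m,cv2.RETR_EXTERNAL,cv2.CHAIN_APPROX_NONE)[0],key=cv2.contourArea)
    wid=[]
    for r in range(int(cv_)-25,int(cv_)+10,5):
        x=c[c[:,0,1]==r][:,0,0]; wid.append((r,int(x.min()),int(x.max())))
    print(nm,cu,cv_,wid)
    for z in (.147,.152):
        print(z,max(np.linalg.norm(ray("w",a,r,z,par)-ray("w",b,r,z,par)).round(4) for r,a,b in wid))
E
python3 - <<'E'
from h import *
# bar top row in side view, and skirt bottom vs collar
im=camera("side"); np.save("pics/side7.npy",im)
for u in range(288,312,3):
    col=im[105:170,u].max(1); print(u,"top dark",105+int(np.argmax(col<80)),end=" ; ")
print("bar centre top at .183/.188:",proj("side",[.571,.187,.183]).round(1),proj("side",[.571,.187,.188]).round(1))
im=camera("scene"); 
for u in range(385,415,3):
    col=im[190:240,u].max(1); print(u,190+int(np.argmax(col<50)),end=" ; ")
print(proj("scene",[.571,.187,.183]).round(1),proj("scene",[.571,.187,.188]).round(1))
E
```

```text
t: 18.67
position: [0.5718, 0.1874, 0.211]
tool_rot: [0.607, 0.795, -0.0, -0.0]
force: [-0.3, 0.2, 0.0]
gripper_width: 0.0344
grip_force: 0.0
before 321.63858630938785 200.17843570586697 [(175, 258, 384), (180, 256, 385), (185, 256, 385), (190, 255, 386), (195, 254, 385), (200, 255, 386), (205, 255, 386)]
0.147 0.0928
0.152 0.0909
now 322.20566012967896 199.95688634007058 [(174, 258, 383), (179, 257, 385), (184, 257, 385), (189, 257, 386), (194, 258, 387), (199, 257, 386), (204, 258, 386)]
0.147 0.0908
0.152 0.0888
288 top dark 128 ; 291 top dark 117 ; 294 top dark 116 ; 297 top dark 119 ; 300 top dark 122 ; 303 top dark 126 ; 306 top dark 127 ; 309 top dark 128 ; bar centre top at .183/.188: [297.7 122.4] [297.7 120.5]
385 212 ; 388 209 ; 391 208 ; 394 208 ; 397 208 ; 400 207 ; 403 208 ; 406 190 ; 409 190 ; 412 190 ; [405.4 211.6] [405.9 209.9]
```

```bash
python3 - <<'E'
from h import *
old=cv2.cvtColor(cv2.imread("pics/c5.png"),cv2.COLOR_BGR2GRAY)[:296]
for n,o,u,v in (("scene",old[:,:400],351,188),("side",old[:,400:],248,101)):
    im=camera(n); new=cv2.cvtColor(cv2.resize(im[v:v+74,u:u+100,::-1],(400,296),interpolation=cv2.INTER_CUBIC),cv2.COLOR_BGR2GRAY)
    c=200
    for nm,g in (("old",o),("new",new)):
        print(n,nm,[int(x) for x in g[200:284:4,c-30:c+31].mean(1)])
    for z in (.119,.114): print(z,((proj(n,[.571,.187,z])-[u,v])*4).round(0))
par=np.load("pics/w7.npz"); p=(par["K"],par["V"],0)
g=cv2.cvtColor(par["im"],cv2.COLOR_RGB2GRAY)
E
```

```text
scene old [29, 28, 27, 24, 20, 17, 14, 12, 12, 12, 12, 12, 15, 24, 39, 55, 65, 80, 117, 154, 171]
scene new [28, 28, 28, 27, 24, 20, 17, 14, 12, 12, 12, 12, 12, 15, 28, 47, 61, 78, 114, 149, 165]
0.119 [197. 177.]
0.114 [195. 183.]
side old [33, 33, 34, 33, 32, 32, 52, 71, 63, 56, 69, 121, 175, 186, 179, 173, 166, 152, 135, 119, 103]
side new [35, 34, 34, 34, 34, 35, 33, 34, 45, 56, 72, 122, 176, 186, 179, 173, 166, 153, 136, 119, 102]
0.119 [201. 178.]
0.114 [202. 185.]
```

```bash
python3 -m inch '{"xyz":[[0,0,-2],[0,0,-2],[0,0,0],[0,0,0]],"spin":[0,0,0,0],"claw":[0.4,0.4,0.4,0.4]}'; python3 -c "
from station import *
print(hand_in())"
```

```text
t: 19.25
position: [0.5728, 0.1877, 0.2523]
tool_rot: [0.607, 0.795, 0.001, 0.001]
force: [0.4, -0.7, 0.5]
gripper_width: 0.0341
grip_force: 0.0
the job is handed in; nothing more can be done
None
```

I handed the job in at about 19 s: the wide cap dropped into the thread, was screwed down clockwise until it bound, and was released. Camera measurements put it about 3–5 mm lower than before the final screwing, which fits fully home; the hand-in gave no verdict.

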